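# Close the nesting canister for the display

### The job

Stand the small red canister upright inside the open lower half of the blue canister, then put the blue upper half over it and lock it: feel for the slots, press it down against the spring, turn it clockwise (seen from above) to the stop and ease it up until it sits locked. Ease off gently, never letting the spring snap up, and leave everything else on the table where it is.

Things in the scene. Friction and masses are not known exactly. Their poses are not given: they have to be found in the camera images.
- base: Fixed lower half of the blue canister on a round dark wooden foot (110 mm across, 10 mm high). Origin: on the table at its axis; z up. Above the origin: flat blue shoulder 45 mm (83 mm across), brass collar above it up to 64 mm (neck 59 mm outside, 54 mm bore, broken flange 74 mm across at the top).
- mouth (a point): Centre of the collar's mouth, 64 mm up. Three slots 31 deg wide, 120 deg apart, cut the flange. Clockwise of each slot a lug passes under a 9 deg lip (underside 57 mm up), then under a pocket (underside 60 mm) and meets a solid stop. Slot centre to stop: 0.70 rad (40 deg); the lug is clear of the lip, free to rise into the pocket, over the last 0.09 rad.
- stud (a point): Brass stud (10 mm) on the foot, 48.5 mm from the axis, on the base's own -x side. The collar is set roughly: one slot lies up to 0.35 rad (20 deg) either side of the stud's direction from the axis, at an angle not told: it has to be felt (or seen). A lug fits down a slot within 0.10 rad of its centre.
- lift (a joint): Spring lift plate in the bottom of the lower half (black disc 52 mm across): 0 = up, its top 30 mm above the table; grows as pressed down, at most 0.016 m. It pushes up with 3 N at 0 plus 300 N/m. The small canister's weight alone does not move it. Reads about 0.008 when locked, 0.013 with the upper half pressed right down on the shoulder.
- canister: Small closed canister, red with a brass band, 48 mm across, 70 mm high, 0.08 to 0.17 kg, loose and upright on the table. Origin: centre of its underside; z up. Standing on the lift plate its top is 100 mm above the table. A fixed wire rack of upright workbooks, 215 mm high, stands left of the base: lift things clear over it (underside above 240 mm).
- lid: Upper half of the blue canister, loose, mouth down: 85 mm across, 46 mm high, bore 79 mm, ceiling 42 mm above the rim inside, 0.09 to 0.18 kg. Origin: centre of its rim; z up. Rim height above the table: about 59 mm while lugs ride on the flange, 45 pressed right down on the shoulder, 47 with lugs under the lip, 50 locked (spring holds the lugs in the pockets).
- lid_grip (a point): Top centre of the dark wooden bar grip on the upper half: bar 52 mm long along the upper half's x axis, 14 mm thick, 46 to 70.5 mm above its rim.
- lug (a point): One of the three lugs inside the upper half (10 mm wide, 5 to 10 mm above the rim, reaching in to 32.5 mm from the axis). This one lies on the upper half's +x axis, under the small brass dot on top; the others 120 deg either side.
- orange_tub: Orange putty tub with white cap, 78 mm across, 42 mm high; leave alone. Origin: centre of underside.
- green_tub: Green putty tub with white cap, 78 mm across, 42 mm high; leave alone. Origin: centre of underside.
- gold_cup: Small gilt pot, 67 mm across, 58 mm high; leave alone. Origin: centre of underside.
- card_deck: Boxed card deck 66x98x30 mm; leave alone. Origin: centre of underside.
- tag_pack: Pack of pale tags 88x62x14 mm; leave alone. Origin: centre of underside.
Mind the look-alikes: they are no part of the job. What is shaped like the lid but green is not meant. There is more than one size of the canister; the job needs the smaller.

How it is judged:
By the outcome, as a careful person would: the job done as asked, in the order asked, and still so for the second after the job is handed in, with the robot touching nothing.
It also fails if it takes over 72 s, if anything falls off the work surface, if the arm or the gripper's body presses on something with over 40 N, if the wrist force passes 120 N, or if a joint passes its speed limit or range.

### The arm

A 6-joint arm with a two-finger parallel gripper is mounted at the origin on a cart in front of the work surface, level with it; the furniture and walls round the work are solid. World frame = base frame: x ahead of the robot, y to its left, z up, the work surface at z = 0. Lengths are in m, angles in degrees, forces in N, time in s.
With the tool pointing down it reaches from about 0.3 to 0.875 m from the base axis. Payload 4.2 kg.
Tool frame: the origin (TCP) lies midway between the tips of the shut fingers; the grasp point (between the pads) lies 19 mm behind it; z points along the fingers, y is the line along which they close (so a half turn about z gives the same grasp; the last joint's range is limited). The gripper opens to 85 mm and grips with 20 to 120 N. Pads are 22 mm wide; open, the fingers measure 114 mm over their backs; the gripper's body (76 mm by 85 mm) begins 54 mm behind the grasp point. The pads swing forward as they close: fully open they stand 13 mm farther back than shut.
Start: joints at [-65.546, 18.312, 89.639, -0, 72.044, -1.146], TCP at [0.248, -0.519, 0.21] pointing down, gripper open.
Joint ranges: [-177.97, 177.97], [-48.28, 115.42], [12.27, 149.76], [-77.06, 257.06], [2.81, 150.46], [-146.56, 146.56]. Speed limits (degrees/s): [147.25, 147.25, 180, 180, 180, 180].

### API

Orientations are given as [roll, pitch, yaw] about the fixed x, y, z axes, in that order (R = Rz(yaw) Ry(pitch) Rx(roll)).
In Python, from plant import env, read_camera, camera_model gives the robot as it stands.
- The arm moves only by the shell command python3 -m handwheel 'ROWS' [FORCE]. ROWS is a JSON object of lists of equal length, an entry for each row: "delta_rot": the turn, a rotation vector about the tool's x, y, z in rad, a list of three; "xyz": the shift along the tool's x, y, z in cm, a list of three; "gripper": the opening, from 0 (shut) to 1 (fully open). In form: {"delta_rot": [[ax, ay, az], ...], "xyz": [[x, y, z], ...], "gripper": [gripper, ...]}. A call has exactly 10 rows; each row shifts and turns the commanded pose from where the row before left it, along the tool's axes as they then stand; what a row does not reach is not made up. A row lasts 1/12 s, in which the tool goes at most 41.7 mm and 7.16 degrees, less where a joint would pass 70% of its speed; a pose out of reach is approached as far as the arm can. A call with a gripper value outside its range is refused whole. The fingers move at their own pace and stop on an object; FORCE is the grip in N (left out, the last holds). Time passes only in rows, so rows that do not move let the fingers close, or fill a call up. It gives the time, the measured TCP pose, the force, the opening and the grip force at its end, in the units of the state.
- env.observe(): the state, without advancing time (a new reading comes with each control period).
- read_camera(name): name is "scene" or "top" or "wrist"; returns the picture (420x560x3 uint8, red, green, blue); there is no depth.
- camera_model(name): a dict with "fx", "fy", "cx", "cy" (pixels), "distortion" ([k1, k2, p1, p2, k3] as OpenCV has them; the pictures are not rectified), "view" (4x4, takes a point from world to camera coordinates). Camera axes: x right, y down, z forward; pixel columns grow to the right and rows downward; lengths in m; the calibration is good to about 2 mm. A picture is of the moment at which its call begins: read the wrist's pose just before it. camera_model takes no time and is no camera call; for the wrist camera it gives the pose at the moment of the call.
- env.sign_off(): hands the job in; it is judged then, once.
The state is a dict: "clock": time; "q": joint angles; "joint_vel": joint speeds; "joint_efforts": joint torques, N m; "ee_pos": TCP position; "eef_rot": TCP orientation; "contact_force": force on the tool from outside, world axes, zero at the start; "torque": the same for the moment, N m; "gripper_width": finger opening in m; "finger_force": force on a finger pad.
Only numpy, scipy, OpenCV 4.12 (cv2) and the standard library are available. Lean on these libraries where they do the work, as an engineer would, in place of code of your own. Each camera call takes 0.05 s, during which the arm holds its last target. There are 200 camera calls.

## Working session

There is one attempt and no reset: what is moved stays moved. The work goes in short steps, Python scripts to look and compute and a shell command to move; the robot and the scene stay as the last step left them, time stands still between calls to the robot, and variables do not carry over. Pictures are saved under pics/ and viewed, at most 10 in all, crops included, and the job is handed in when it is done.

```bash
ls; mkdir -p pics
python3 - <<'E'
from plant import env, read_camera, camera_model
import cv2,numpy as np
ims=[]
for n in("scene","top"):
    im=read_camera(n); cv2.imwrite(f"pics/{n}0.png",im[...,::-1]); m=camera_model(n)
    print(n,m["fx"],m["fy"],m["cx"],m["cy"],m["distortion"],np.round(m["view"],4).tolist())
print(env.observe())
E
```

```text
pics
scene 419.1055088917356 419.1055088917356 278.38122217644553 210.99713465247885 [-0.11317249  0.          0.          0.          0.        ] [[-0.7271, -0.6865, -0.0027, 0.4054], [-0.3846, 0.4106, -0.8267, 0.2846], [0.5687, -0.6001, -0.5626, 1.1259], [0.0, 0.0, 0.0, 1.0]]
top 506.3794937887926 506.3794937887926 281.85151935955776 211.84719074432294 [0.00904113 0.         0.         0.         0.        ] [[0.008, -0.9999, -0.0136, -0.0213], [-0.9876, -0.0057, -0.1571, 0.5823], [0.157, 0.0147, -0.9875, 1.8305], [0.0, 0.0, 0.0, 1.0]]
{'clock': 0.1, 'q': array([-6.55470693e+01,  1.83481162e+01,  8.96980638e+01, -2.20963204e-03,
        7.20443474e+01, -1.14535737e+00]), 'joint_vel': array([ 0.04530245, -0.18740653, -0.10470351,  0.08399841,  0.02002806,
       -0.04712825]), 'joint_efforts': array([ 1.82493718e-04, -4.16407835e+01, -2.34704214e+01, -4.09524387e-05,
        4.93107582e-03, -6.48623384e-06]), 'ee_pos': array([ 0.24824221, -0.51815452,  0.20907414]), 'eef_rot': array([-1.79909449e+02,  2.90969177e-04,  2.55989711e+01]), 'contact_force': array([-0.08019662, -0.14758363, -0.556253  ]), 'torque': array([-0.02630823,  0.01947096,  0.05907403]), 'finger_force': 0.0, 'gripper_width': 0.08553458127914794}
```

View pics/scene0.png

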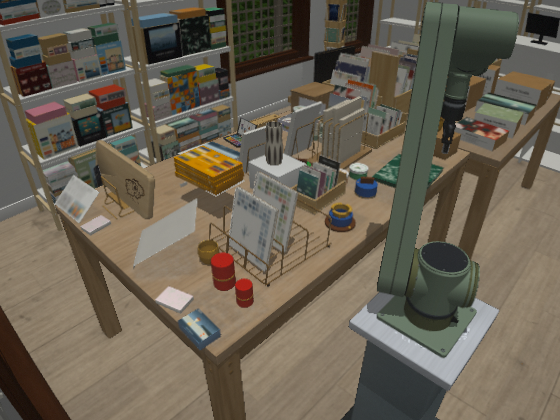

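View pics/top0.png

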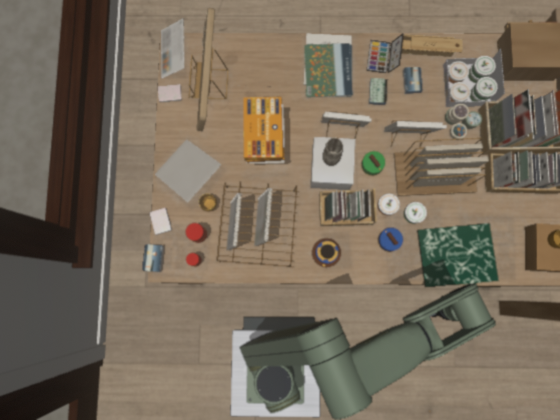

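Scene: lid (blue) at top px (391,239), base (327,252), small red canister (194,259), rack between at (258,225). The green look-alike lid is at (374,162).

```bash
cat > h.py <<'E'
from plant import env, read_camera, camera_model
import cv2,numpy as np
def ray(m,uv):
    K=np.array([[m["fx"],0,m["cx"]],[0,m["fy"],m["cy"]],[0,0,1]]);V=np.array(m["view"])
    p=cv2.undistortPoints(np.array(uv,float).reshape(-1,1,2),K,np.array(m["distortion"])).reshape(-1,2)
    d=np.c_[p,np.ones(len(p))]@V[:3,:3]
    return -V[:3,:3].T@V[:3,3],d
def onz(m,uv,z):
    o,d=ray(m,uv); return o+d*((z-o[2])/d[:,2])[:,None]
def proj(m,X):
    K=np.array([[m["fx"],0,m["cx"]],[0,m["fy"],m["cy"]],[0,0,1]]);V=np.array(m["view"])
    return cv2.projectPoints(np.array(X,float).reshape(-1,1,3),cv2.Rodrigues(V[:3,:3])[0],V[:3,3],K,np.array(m["distortion"]))[0].reshape(-1,2)
def blobs(mask,amin):
    n,l,s,c=cv2.connectedComponentsWithStats(mask.astype(np.uint8)); return [(c[i].round(1),s[i].tolist()) for i in range(1,n) if s[i][4]>=amin]
E
python3 - <<'E'
from h import *
m=camera_model("top"); im=cv2.imread("pics/top0.png"); h=cv2.cvtColor(im,cv2.COLOR_BGR2HSV); H,S,V=cv2.split(h)
red=((H<6)|(H>174))&(S>170)&(V>70)
for c,s in blobs(red[:, :],25):
  if 150<c[0]<250: print("red",c,s,onz(m,[c],.07)[0])
blue=(H>108)&(H<128)&(S>140)&(V>50)
for c,s in blobs(blue,20):
    x,y,w,hh,_=s; print("blue",c,s,onz(m,[[x+w/2-.5,y+hh/2-.5]],.046)[0])
a=[cv2.resize(im[y-24:y+24,x-24:x+24],(384,384),interpolation=cv2.INTER_CUBIC) for x,y in((327,252),(391,239))]
cv2.imwrite("pics/crop0.png",np.hstack(a))
E
```

```text
red [194.5 231.5] [187, 224, 16, 16, 204] [0.50426743 0.29998326 0.07      ]
red [192.4 258.9] [187, 254, 12, 11, 103] [0.40466439 0.30406556 0.07      ]
blue [390.5 240.2] [381, 230, 21, 20, 184] [ 0.4822155 -0.4177165  0.046    ]
```

View pics/crop0.png

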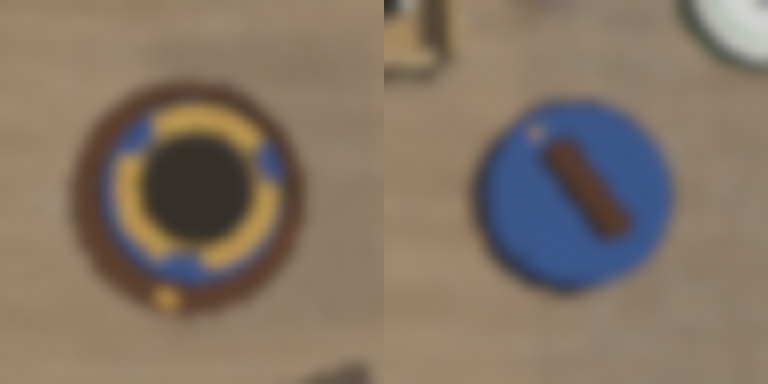

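The crop shows the base's slots at about crop px (135,135), (270,163) and (182,265), with the stud at (167,298). The lid's dot is at (538,132) and its bar runs from (555,148) to (618,228).

```bash
cat >> h.py <<'E'
from scipy.spatial.transform import Rotation as R
def to(p,yaw):
    "shift (cm) in present tool axes and turn about tool z (rad) to reach TCP p, yaw, tool straight down"
    s=env.observe(); r=R.from_euler('xyz',s["eef_rot"],degrees=True); g=R.from_euler('xyz',[180,0,yaw],degrees=True)
    print("at",s["ee_pos"].round(4),s["eef_rot"].round(2),"t",s["clock"],"shift now-axes cm",(r.inv().apply(np.array(p)-s["ee_pos"])*100).round(2),"shift new-axes",(g.inv().apply(np.array(p)-s["ee_pos"])*100).round(2),"rot",(r.inv()*g).as_rotvec().round(3))
E
python3 - <<'E'
from h import *
m=camera_model("top")
f=lambda x,y,ox,oy:[ox+x/8-.44,oy+y/8-.44]
mo=onz(m,[f(197,187,303,228)],.064)[0]; print("mouth",mo, "foot",onz(m,[f(187,197,303,228)],.010)[0])
for p in[(135,135),(270,163),(182,265)]:
    q=onz(m,[f(*p,303,228)],.055)[0]-mo; print("slot",np.degrees(np.arctan2(q[1],q[0])))
st=onz(m,[f(167,298,303,228)],.015)[0]; print("stud",st,np.degrees(np.arctan2(*(st-mo)[1::-1])))
g=onz(m,[f(538-384,132,367,215)],.046)[0]; b=onz(m,[f(555-384,148,367,215),f(618-384,228,367,215)],.0705);c=b.mean(0)
print("dot",g,"bar",c,np.degrees(np.arctan2(*(b[0]-b[1])[1::-1])),np.degrees(np.arctan2(*(g-c)[1::-1])))
w=camera_model("wrist");V=np.array(w["view"]);print(w["fx"],w["distortion"],"cam at",-V[:3,:3].T@V[:3,3],"\n",V[:3,:3].round(3))
to([.33,-.165,.30],0)
E
```

```text
mouth [ 0.43722734 -0.18280114  0.064     ] foot [ 0.43693181 -0.18218408  0.01      ]
slot 48.496843073900884
slot -70.68546648422786
slot 169.6494475521927
stud [ 0.38975607 -0.17230622  0.015     ] 167.5335993234625
dot [ 0.51319706 -0.39954004  0.046     ] bar [ 0.48492328 -0.41603867  0.0705    ] 37.19175931794398 30.264888356490733
339.22494542316525 [-0.0062489  0.         0.         0.         0.       ] cam at [ 0.3151071  -0.48565572  0.37367512] 
 [[ 0.432 -0.902 -0.003]
 [-0.862 -0.414  0.292]
 [-0.264 -0.123 -0.957]]
at [ 0.2482 -0.5182  0.2091] [-179.91    0.     25.6 ] t 0.1 shift now-axes cm [ 22.63 -28.33  -9.05] shift new-axes [  8.18 -35.32  -9.09] rot [-0.002  0.     0.447]
```

```bash
python3 -m handwheel '{"delta_rot":[[0,0,0.112],[0,0,0.112],[0,0,0.112],[0,0,0.111],[0,0,0],[0,0,0],[0,0,0],[0,0,0],[0,0,0],[0,0,0]],"xyz":[[0,0,-1.5],[0,0,-1.5],[0,0,-1.5],[0,0,-1.5],[1.3,-3.3,0],[1.3,-3.3,0],[1.3,-3.3,0],[1.3,-3.3,0],[1.3,-3.3,0],[1.3,-3.3,0]],"gripper":[1,1,1,1,1,1,1,1,1,1]}'
python3 -m handwheel '{"delta_rot":[[0,0,0],[0,0,0],[0,0,0],[0,0,0],[0,0,0],[0,0,0],[0,0,0],[0,0,0],[0,0,0],[0,0,0]],"xyz":[[1.3,-3.3,0],[1.3,-3.3,0],[1.3,-3.3,0],[1.3,-3.3,0],[0,0,0],[0,0,0],[0,0,0],[0,0,0],[0,0,0],[0,0,0]],"gripper":[1,1,1,1,1,1,1,1,1,1]}'
python3 - <<'E'
from h import *
m=camera_model("wrist"); im=read_camera("wrist")[...,::-1]; cv2.imwrite("pics/w1.png",im)
import pickle; pickle.dump(m,open("w1.pkl","wb"))
c=proj(m,[[.437,-.183,.064]])[0]; print(c, env.observe()["ee_pos"],env.observe()["eef_rot"])
x,y=c.astype(int); x0,y0=max(x-75,0),max(y-75,0); print(x0,y0)
cv2.imwrite("pics/w1c.png",cv2.resize(im[y0:y0+150,x0:x0+150],(600,600),interpolation=cv2.INTER_CUBIC))
E
```

```text
clock: 0.93
ee_pos: [0.3265, -0.3188, 0.2695]
eef_rot: [-180.0, 0.0, -0.0]
contact_force: [0.8, 0.2, 0.1]
gripper_width: 0.0856
finger_force: 0.0
clock: 1.77
ee_pos: [0.3781, -0.1896, 0.2697]
eef_rot: [180.0, 0.0, -0.1]
contact_force: [0.1, 0.8, -0.3]
gripper_width: 0.0856
finger_force: 0.0
[269.96222889 121.921175  ] [ 0.3781871  -0.18948561  0.26971477] [ 1.79995087e+02  1.27813014e-02 -1.24237227e-01]
194 46
```

View pics/w1c.png

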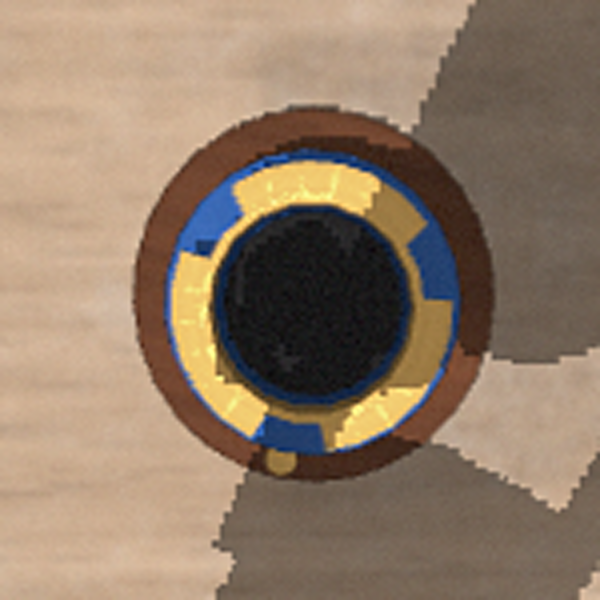

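The wrist crop shows the three slots, with edges at about A (235,183)/(175,255), B (425,217)/(455,300) and C (258,437)/(327,452). The stud is at (282,461).

Run:
```python
from h import *
from scipy.optimize import least_squares
import pickle; m=pickle.load(open("w1.pkl","rb")); im=cv2.imread("pics/w1.png"); H,S,V=cv2.split(cv2.cvtColor(im,cv2.COLOR_BGR2HSV))
br=((H>14)&(H<32)&(S>110)&(V>90))
yy,xx=np.nonzero(br[46:196,194:344]); P=onz(m,np.c_[xx+194,yy+46],.064)[:,:2]
c=np.array([.437,-.183]); 
for it in range(4):
    d=P-c; a=np.degrees(np.arctan2(d[:,1],d[:,0]))//3; r=np.hypot(*d.T)
    k=[np.where((a==b)&(r<.042))[0] for b in np.unique(a)]; k=[i for i in k if len(i)>3]
    e=np.array([P[i[r[i].argmax()]] for i in k]); rm=np.array([r[i].max() for i in k]); e=e[rm>.033]
    s=least_squares(lambda q:np.hypot(e[:,0]-q[0],e[:,1]-q[1])-q[2],[*c,.037],loss="soft_l1",f_scale=.0005).x; c=s[:2]
print("flange",s)
f=lambda x,y:[194+x/4-.375,46+y/4-.375]
E=onz(m,[f(*p) for p in[(235,183),(175,255),(425,217),(455,300),(258,437),(327,452)]],.064)[:,:2]-c
A=np.degrees(np.arctan2(E[:,1],E[:,0])); print(A.round(1),np.hypot(*E.T).round(4))
st=onz(m,[f(282,461)],.015)[0][:2]-c; print("stud",np.degrees(np.arctan2(*st[::-1])),np.hypot(*st))
# foot rim
print("foot centre", onz(m,[f(314,293)],.010))
to([.405,.304,.10],0)
```

```text
flange [ 0.43577649 -0.18451651  0.0365896 ]
[  31.4   68.4  -51.8  -86.3  156.4 -173.8] [0.0373 0.0382 0.0378 0.0381 0.0365 0.0378]
stud 168.21200439567622 0.048502053775464585
foot centre [[ 0.43833569 -0.18472407  0.01      ]]
at [ 0.3782 -0.1895  0.2697] [ 1.8e+02  1.0e-02 -1.2e-01] t 1.8167 shift now-axes cm [  2.58 -49.36  16.97] shift new-axes [  2.68 -49.35  16.97] rot [ 0.     0.    -0.002]
```

```bash
python3 -m handwheel '{"delta_rot":[[0,0,0],[0,0,0],[0,0,0],[0,0,0],[0,0,0],[0,0,0],[0,0,0],[0,0,0],[0,0,0],[0,0,0]],"xyz":[[-0.2,-3,0],[-0.2,-3,0],[-0.2,-3,0],[-0.2,-3,0],[-0.2,-3,0],[-0.2,-3,0],[-0.2,-3,0],[-0.2,-3,0],[-0.2,-3,0],[-0.2,-3,0]],"gripper":[1,1,1,1,1,1,1,1,1,1]}'
python3 -m handwheel '{"delta_rot":[[0,0,0],[0,0,0],[0,0,0],[0,0,0],[0,0,0],[0,0,0],[0,0,0],[0,0,0],[0,0,0],[0,0,0]],"xyz":[[-0.2,-3.2,0],[-0.2,-3.2,0],[-0.2,-3.2,0],[-0.2,-3.2,0],[-0.2,-3.2,0],[-0.2,-3.2,0],[0,0,0],[0,0,0],[0,0,0],[0,0,0]],"gripper":[1,1,1,1,1,1,1,1,1,1]}'
cat > can.py <<'E'
from h import *
import sys
from scipy.optimize import least_squares
z=float(sys.argv[1]); nm=sys.argv[2]; g=np.array([float(sys.argv[3]),float(sys.argv[4])])
m=camera_model("wrist"); im=read_camera("wrist")[...,::-1]; cv2.imwrite(f"pics/{nm}.png",im)
H,S,V=cv2.split(cv2.cvtColor(im,cv2.COLOR_BGR2HSV)); red=((H<7)|(H>173))&(S>150)&(V>60)
print(blobs(red,80))
# top rim: far side of silhouette (away from below camera)
cs,_=cv2.findContours(red.astype(np.uint8),cv2.RETR_EXTERNAL,cv2.CHAIN_APPROX_NONE)
for c in cs:
    if len(c)<40: continue
    P=onz(m,c.reshape(-1,2),z)[:,:2]; (x,y),r=cv2.minEnclosingCircle((P*1000).astype(np.float32)); print("enclosing at z",z,x,y,r)
E
python3 can.py 0.07 w2 .405 .304; python3 -c "
from h import *
to([.405,.304,.1],0)"
```

```text
clock: 2.65
ee_pos: [0.3584, 0.1124, 0.2699]
eef_rot: [180.0, -0.0, -0.1]
contact_force: [0.4, -0.6, -0.7]
gripper_width: 0.0855
finger_force: 0.0
clock: 3.48
ee_pos: [0.3468, 0.3022, 0.2698]
eef_rot: [180.0, 0.0, -0.1]
contact_force: [-0.1, 0.3, -0.2]
gripper_width: 0.0853
finger_force: 0.0
[(array([282.8,  25.4]), [247, 0, 73, 60, 3519]), (array([278.5,  60.5]), [260, 52, 41, 13, 80]), (array([273.9, 123.7]), [252, 101, 45, 46, 1618])]
enclosing at z 0.07 403.6744689941406 304.60723876953125 23.419410705566406
enclosing at z 0.07 470.83453369140625 298.27789306640625 19.800050735473633
enclosing at z 0.07 501.9934387207031 295.5933837890625 35.83599090576172
at [0.3468 0.3022 0.2699] [ 1.7998e+02 -1.0000e-02 -1.1000e-01] t 3.5333 shift now-axes cm [ 5.81 -0.2  16.99] shift new-axes [ 5.82 -0.18 16.99] rot [ 0.    -0.    -0.002]
```

View pics/w2.png

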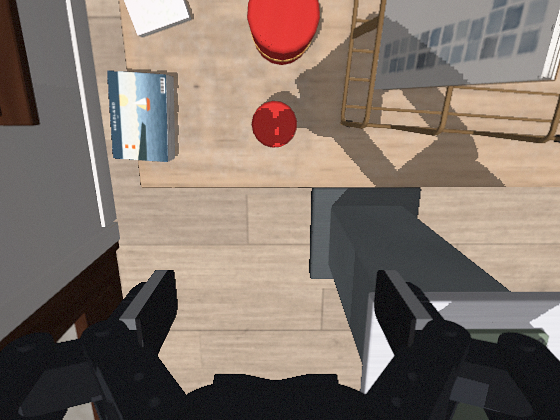

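The small canister's top is at px (274,124), with the large one above it at (283,25), and the fingers have room on both sides.

```bash
python3 -m handwheel '{"delta_rot":[[0,0,0],[0,0,0],[0,0,0],[0,0,0],[0,0,0],[0,0,0],[0,0,0],[0,0,0],[0,0,0],[0,0,0]],"xyz":[[1.9,-0.2,0],[1.9,0,1],[1.9,0,2],[0,0,3],[0,0,3],[0,0,3],[0,0,3],[0,0,3],[0,0,3],[0,0,2.2]],"gripper":[1,0.8,0.8,0.8,0.8,0.8,0.8,0.8,0.8,0.8]}'
python3 -m handwheel '{"delta_rot":[[0,0,0],[0,0,0],[0,0,0],[0,0,0],[0,0,0],[0,0,0],[0,0,0],[0,0,0],[0,0,0],[0,0,0]],"xyz":[[0,0,0],[0,0,0],[0,0,0],[0,0,0],[0,0,0],[0,0,0],[0,0,0],[0,0,0],[0,0,0],[0,0,0]],"gripper":[0.8,0.5,0.45,0.4,0.4,0.4,0.4,0.4,0.4,0.4]}' 30
```

```text
clock: 4.37
ee_pos: [0.4031, 0.3036, 0.036]
eef_rot: [179.9, 0.1, -0.1]
contact_force: [0.2, -0.3, 0.0]
gripper_width: 0.0684
finger_force: 0.0
clock: 5.2
ee_pos: [0.4047, 0.3059, 0.0393]
eef_rot: [-179.9, -0.2, 0.0]
contact_force: [0.7, -1.0, 6.8]
gripper_width: 0.0456
finger_force: 31.7
```

```bash
python3 -m handwheel '{"delta_rot":[[0,0,0],[0,0,0],[0,0,0],[0,0,0],[0,0,0],[0,0,0],[0,0,0],[0,0,0],[0,0,0],[0,0,0]],"xyz":[[0,0,-0.5],[0,0,-2],[0,0,-3],[0,0,-3],[0,0,-3.3],[0,0,-3.3],[0,0,-3.3],[0,0,-3.3],[0,0,-3.3],[0,0,-1.5]],"gripper":[0.4,0.4,0.4,0.4,0.4,0.4,0.4,0.4,0.4,0.4]}'
python3 - <<'E'
from h import *
m=camera_model("wrist"); im=read_camera("wrist")[...,::-1]; cv2.imwrite("pics/w3.png",im)
H,S,V=cv2.split(cv2.cvtColor(im,cv2.COLOR_BGR2HSV)); red=((H<7)|(H>173))&(S>150)&(V>60)
print(blobs(red,80)); print(env.observe()["contact_force"],env.observe()["finger_force"])
to([.4365,-.184,.31],0)
E
```

```text
clock: 6.03
ee_pos: [0.4044, 0.3062, 0.3076]
eef_rot: [-179.8, -0.3, 0.0]
contact_force: [0.2, 0.3, -1.1]
gripper_width: 0.0459
finger_force: 31.4
[(array([287.1,  85.1]), [257, 53, 61, 65, 3117]), (array([279.1, 206.4]), [241, 196, 75, 32, 677]), (array([275.7, 270.8]), [224, 211, 104, 118, 9701])]
[1.64609514 1.37145009 0.73402774] 31.40205219926429
at [0.4051 0.3067 0.309 ] [-179.64   -0.48   -0.  ] t 6.0833 shift now-axes cm [ 3.14 49.07 -0.38] shift new-axes [ 3.14 49.07 -0.1 ] rot [-0.006 -0.008 -0.   ]
```

View pics/w3.png

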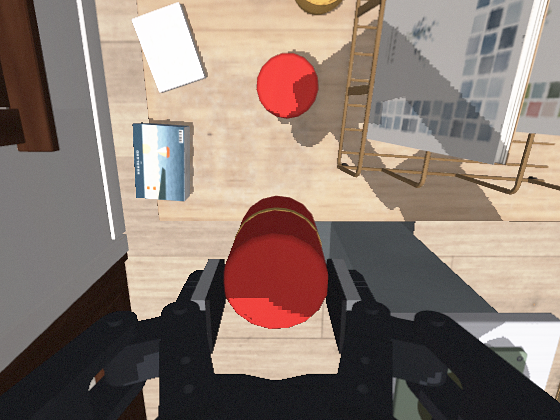

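Canister held upright between the fingers: top disc spans px (225–328, 233–328), body extends down-view to (279,200).

```bash
python3 -m handwheel '{"delta_rot":[[0,0,0],[0,0,0],[0,0,0],[0,0,0],[0,0,0],[0,0,0],[0,0,0],[0,0,0],[0,0,0],[0,0,0]],"xyz":[[0,1,0],[0.2,2,0],[0.2,3,0],[0.2,3,0],[0.2,3.2,0],[0.2,3.2,0],[0.2,3.2,0],[0.2,3.2,0],[0.2,3.2,0],[0.2,3.2,0]],"gripper":[0.4,0.4,0.4,0.4,0.4,0.4,0.4,0.4,0.4,0.4]}'
python3 -m handwheel '{"delta_rot":[[0,0,0],[0,0,0],[0,0,0],[0,0,0],[0,0,0],[0,0,0],[0,0,0],[0,0,0],[0,0,0],[0,0,0]],"xyz":[[0.2,3.2,0],[0.2,3.2,0],[0.2,3.2,0],[0.2,3.2,0],[0.2,3.2,0],[0.2,3,0],[0.1,2,0],[0,0,0],[0,0,0],[0,0,0]],"gripper":[0.4,0.4,0.4,0.4,0.4,0.4,0.4,0.4,0.4,0.4]}'
python3 - <<'E'
from h import *
m=camera_model("wrist"); im=read_camera("wrist")[...,::-1]; cv2.imwrite("pics/w4.png",im)
H,S,V=cv2.split(cv2.cvtColor(im,cv2.COLOR_BGR2HSV)); red=((H<8)|(H>172))&(S>140)&(V>50)
print(blobs(red,80)); z=env.observe()["ee_pos"][2]
cs,_=cv2.findContours(red.astype(np.uint8),cv2.RETR_EXTERNAL,cv2.CHAIN_APPROX_NONE); c=max(cs,key=len).reshape(-1,2)
for dz in(.030,.034):
    e=c[(c[:,1]>c[:,1].max()-45)]; P=onz(m,e,z+dz)[:,:2]*1000; A=np.c_[2*P,np.ones(len(P))]; s=np.linalg.lstsq(A,(P**2).sum(1),rcond=None)[0]; print("top centre",dz,s[:2],np.sqrt(s[2]+s[0]**2+s[1]**2))
to([.4365,-.184,.20],0)
E
```

```text
clock: 6.92
ee_pos: [0.4195, 0.0214, 0.3005]
eef_rot: [180.0, 0.3, -0.0]
contact_force: [1.9, 0.3, -1.5]
gripper_width: 0.0458
finger_force: 31.4
clock: 7.75
ee_pos: [0.4333, -0.186, 0.3013]
eef_rot: [-179.9, 0.2, -0.0]
contact_force: [-0.2, -0.1, -1.8]
gripper_width: 0.0459
finger_force: 31.4
[(array([340.4,  40.8]), [338, 14, 5, 42, 82]), (array([279.5, 206.4]), [240, 196, 77, 33, 703]), (array([275.7, 270.9]), [224, 211, 104, 118, 9705])]
top centre 0.03 [ 432.59988518 -185.34987583] 22.928749968613662
top centre 0.034 [ 434.84925348 -185.36459918] 22.24377489109264
at [ 0.4336 -0.1857  0.3017] [-1.7992e+02  1.3000e-01  2.0000e-02] t 7.8 shift now-axes cm [ 0.31 -0.16 10.17] shift new-axes [ 0.29 -0.17 10.17] rot [-0.001  0.002  0.   ]
```

```bash
python3 -m handwheel '{"delta_rot":[[0,0,0],[0,0,0],[0,0,0],[0,0,0],[0,0,0],[0,0,0],[0,0,0],[0,0,0],[0,0,0],[0,0,0]],"xyz":[[0.3,-0.15,1],[0,0,2.5],[0,0,3],[0,0,3],[0,0,3],[0,0,3],[0,0,2],[0,0,1],[0,0,0],[0,0,0]],"gripper":[0.4,0.4,0.4,0.4,0.4,0.4,0.4,0.4,0.4,0.4]}'
python3 - <<'E'
from h import *
m=camera_model("wrist"); im=read_camera("wrist")[...,::-1]; cv2.imwrite("pics/w5.png",im)
print(env.observe()["contact_force"])
to([.4365,-.184,.0685],0)
E
```

```text
clock: 8.63
ee_pos: [0.4373, -0.1842, 0.1173]
eef_rot: [-180.0, 0.1, 0.1]
contact_force: [0.2, -0.1, -1.1]
gripper_width: 0.0459
finger_force: 31.5
[ 0.09004303 -1.09053891 -1.26700226]
at [ 0.438  -0.1846  0.1181] [ 1.7998e+02 -4.0000e-02  5.0000e-02] t 8.6833 shift now-axes cm [-0.15 -0.06  4.96] shift new-axes [-0.15 -0.06  4.96] rot [ 0.    -0.001  0.001]
```

View pics/w5.png

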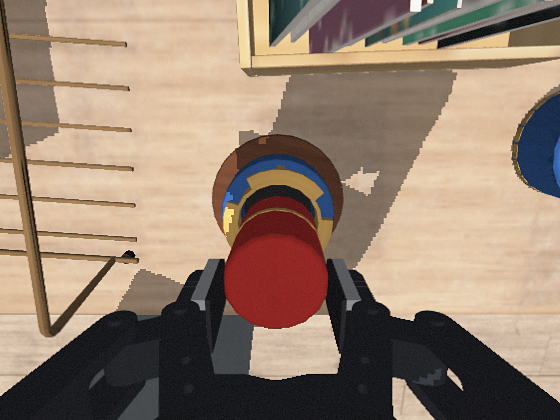

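The canister hangs over the collar, with the bore (px ≈ 280,190) in line with its lower end at x≈279. I'll lower it slowly.

```bash
python3 -m handwheel '{"delta_rot":[[0,0,0],[0,0,0],[0,0,0],[0,0,0],[0,0,0],[0,0,0],[0,0,0],[0,0,0],[0,0,0],[0,0,0]],"xyz":[[-0.1,0,0.3],[0,0,0.3],[0,0,0.3],[0,0,0.3],[0,0,0.3],[0,0,0.3],[0,0,0.2],[0,0,0],[0,0,0],[0,0,0]],"gripper":[0.4,0.4,0.4,0.4,0.4,0.4,0.4,0.4,0.4,0.4]}'
```

```text
clock: 9.52
ee_pos: [0.4366, -0.1852, 0.0979]
eef_rot: [180.0, -0.0, -0.0]
contact_force: [0.8, 1.2, -1.2]
gripper_width: 0.0459
finger_force: 31.5
```

```bash
python3 -m handwheel '{"delta_rot":[[0,0,0],[0,0,0],[0,0,0],[0,0,0],[0,0,0],[0,0,0],[0,0,0],[0,0,0],[0,0,0],[0,0,0]],"xyz":[[0,0,0.3],[0,0,0.3],[0,0,0.3],[0,0,0.3],[0,0,0.3],[0,0,0.3],[0,0,0.3],[0,0,0.2],[0,0,0],[0,0,0]],"gripper":[0.4,0.4,0.4,0.4,0.4,0.4,0.4,0.4,0.4,0.4]}'
```

```text
clock: 10.35
ee_pos: [0.4365, -0.1851, 0.0747]
eef_rot: [-180.0, 0.0, -0.0]
contact_force: [0.2, 0.0, -2.2]
gripper_width: 0.0456
finger_force: 31.5
```

```bash
python3 -m handwheel '{"delta_rot":[[0,0,0],[0,0,0],[0,0,0],[0,0,0],[0,0,0],[0,0,0],[0,0,0],[0,0,0],[0,0,0],[0,0,0]],"xyz":[[0,0,0.1],[0,0,0.1],[0,0,0.1],[0,0,0.1],[0,0,0.1],[0,0,0.05],[0,0,0],[0,0,0],[0,0,0],[0,0,0]],"gripper":[0.4,0.4,0.4,0.4,0.4,0.4,0.4,0.4,0.4,0.4]}'
```

```text
clock: 11.18
ee_pos: [0.4366, -0.1851, 0.0694]
eef_rot: [180.0, -0.0, -0.0]
contact_force: [-0.2, 1.1, -0.4]
gripper_width: 0.0458
finger_force: 31.6
```

```bash
python3 -m handwheel '{"delta_rot":[[0,0,0],[0,0,0],[0,0,0],[0,0,0],[0,0,0],[0,0,0],[0,0,0],[0,0,0],[0,0,0],[0,0,0]],"xyz":[[0,0,0.05],[0,0,0.05],[0,0,0],[0,0,0],[0,0,0],[0,0,0],[0,0,0],[0,0,0],[0,0,0],[0,0,0]],"gripper":[0.4,0.4,0.4,0.4,0.4,0.4,0.4,0.4,0.4,0.4]}'
```

```text
clock: 12.02
ee_pos: [0.4366, -0.1852, 0.0683]
eef_rot: [180.0, -0.0, -0.0]
contact_force: [0.0, -0.2, 1.5]
gripper_width: 0.0461
finger_force: 31.7
```

```bash
python3 -m handwheel '{"delta_rot":[[0,0,0],[0,0,0],[0,0,0],[0,0,0],[0,0,0],[0,0,0],[0,0,0],[0,0,0],[0,0,0],[0,0,0]],"xyz":[[0,0,0],[0,0,0],[0,0,0],[0,0,0],[0,0,0],[0,0,-1],[0,0,-2],[0,0,-3.3],[0,0,-3.3],[0,0,-3.3]],"gripper":[0.5,0.55,0.62,0.7,0.8,0.8,0.8,0.8,0.8,0.8]}'
python3 - <<'E'
from h import *
print(env.observe()["contact_force"])
m=camera_model("top"); im=read_camera("top")[...,::-1]; cv2.imwrite("pics/t2.png",im)
to([.42,-.417,.25],37)
E
```

```text
clock: 12.85
ee_pos: [0.4361, -0.1849, 0.1985]
eef_rot: [-180.0, 0.1, -0.0]
contact_force: [0.6, -0.2, 0.1]
gripper_width: 0.0685
finger_force: 0.0
[ 0.62146133 -0.16498386  0.06543541]
at [ 0.4399 -0.1866  0.2052] [ 1.797e+02 -6.500e-01 -1.000e-02] t 12.9 shift now-axes cm [-1.94 23.06 -4.38] shift new-axes [-15.45  17.2   -4.48] rot [ 0.009 -0.009 -0.646]
```

```bash
python3 -m handwheel '{"delta_rot":[[0,0,0],[0,0,0],[0,0,0],[0,0,0],[0,0,0],[0,0,0],[0,0,0],[0,0,0],[0,0,0],[0,0,0]],"xyz":[[0,2.9,-0.5],[-0.2,2.9,0],[-0.2,2.9,0],[-0.2,2.9,0],[-0.2,2.9,0],[-0.2,2.9,0],[0,2.9,0],[0,2.9,0],[0,0,0],[0,0,0]],"gripper":[1,1,1,1,1,1,1,1,1,1]}'
python3 - <<'E'
from h import *
import pickle
m=camera_model("wrist"); im=read_camera("wrist")[...,::-1]; cv2.imwrite("pics/w6.png",im); pickle.dump(m,open("w6.pkl","wb"))
H,S,V=cv2.split(cv2.cvtColor(im,cv2.COLOR_BGR2HSV)); c=proj(m,[[.484,-.417,.05]])[0]; print(c)
blue=((H>105)&(H<128)&(S>120)&(V>50)).astype(np.uint8)
cs,_=cv2.findContours(blue,cv2.RETR_EXTERNAL,cv2.CHAIN_APPROX_NONE); k=max(cs,key=cv2.contourArea)
P=onz(m,k.reshape(-1,2),.046); (x,y),r=cv2.minEnclosingCircle((P[:,:2]*1000).astype(np.float32)); print("lid",x,y,r,cv2.contourArea(k))
fill=cv2.drawContours(np.zeros_like(blue),[k],-1,1,-1); ins=(fill==1)&(blue==0); ins=ins&(cv2.erode(fill,np.ones((5,5)))==1)
br=ins&(H<20)&(V<140)
for cc,s in blobs(ins,15): print("inside",cc,s)
n,l,s,ce=cv2.connectedComponentsWithStats(br.astype(np.uint8)); i=1+s[1:,4].argmax(); yy,xx=np.nonzero(l==i); q=onz(m,np.c_[xx,yy],.0705)[:,:2]
rr=cv2.minAreaRect((q*1000).astype(np.float32)); mu=q.mean(0); w,v=np.linalg.eigh(np.cov((q-mu).T)); print("bar",mu,rr,np.degrees(np.arctan2(v[1,1],v[0,1])))
dt=ins&(H>14)&(H<35)&(S>60)&(V>120)
for cc,s_ in blobs(dt,3): print("dot",cc,s_,onz(m,[cc],.046)[0])
x,y=c.astype(int);x0,y0=max(x-60,0),max(y-60,0);print(x0,y0)
cv2.imwrite("pics/w6c.png",cv2.resize(im[y0:y0+120,x0:x0+120],(600,600),interpolation=cv2.INTER_CUBIC)); to([.484,-.417,.12],37)
E
```

```text
clock: 13.73
ee_pos: [0.426, -0.418, 0.2013]
eef_rot: [-179.9, 0.0, -0.1]
contact_force: [0.3, 0.0, 0.6]
gripper_width: 0.0859
finger_force: 0.0
[275.32025464 125.39798807]
lid 484.3407287597656 -420.0617370605469 42.54266357421875 6752.5
inside [256.5  93.3] [253, 90, 8, 8, 48]
inside [278.5 125.5] [256, 97, 46, 58, 1014]
bar [ 0.48471759 -0.41987976] ((484.2644348144531, -420.23944091796875), (50.78450012207031, 13.057580947875977), 35.96104049682617) -144.2665762728458
dot [256.4  93.2] [254, 90, 6, 7, 35] [ 0.51176879 -0.4001775   0.046     ]
215 65
at [ 0.4261 -0.4169  0.2015] [-1.7991e+02  5.0000e-02 -6.0000e-02] t 13.7833 shift now-axes cm [5.8  0.02 8.15] shift new-axes [4.62 3.49 8.15] rot [-0.002  0.    -0.647]
```

View pics/w6c.png

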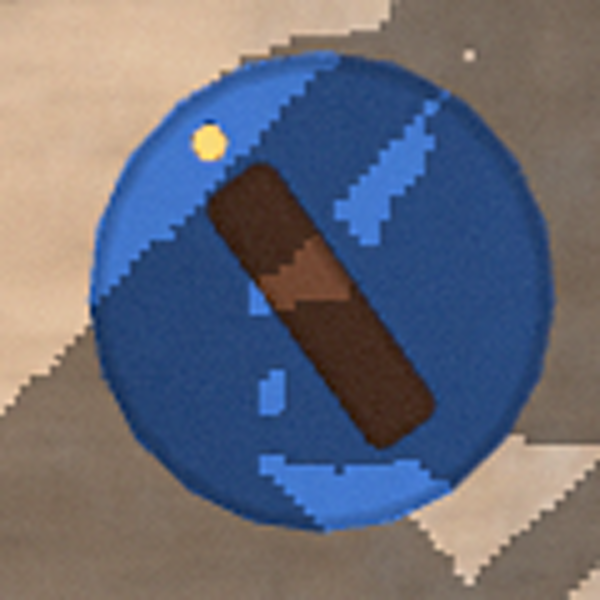

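The lid's bar is centred at crop px (322,305) and its dot is at (209,142), so the lid is at about (0.4845, -0.420) with yaw 36°.

```bash
python3 -m handwheel '{"delta_rot":[[0,0,0],[0,0,0],[0,0,0],[0,0,-0.105],[0,0,-0.105],[0,0,-0.105],[0,0,-0.105],[0,0,-0.105],[0,0,-0.105],[0,0,0]],"xyz":[[1.95,0.1,1],[1.95,0.1,1],[1.95,0.1,1],[0,0,1],[0,0,1.5],[0,0,1.5],[0,0,1.5],[0,0,1.5],[0,0,1.5],[0,0,0]],"gripper":[0.6,0.6,0.6,0.6,0.6,0.6,0.6,0.6,0.6,0.6]}'
python3 - <<'E'
from h import *
to([.4845,-.420,.049],36)
E
```

```text
clock: 14.62
ee_pos: [0.4834, -0.417, 0.0843]
eef_rot: [-179.6, 0.1, 36.3]
contact_force: [-0.7, 0.6, -0.8]
gripper_width: 0.0514
finger_force: 0.0
at [ 0.4834 -0.417   0.0843] [-1.7961e+02  7.0000e-02  3.6260e+01] t 14.6167 shift now-axes cm [-0.08  0.33  3.53] shift new-axes [-0.09  0.3   3.53] rot [-0.007  0.001  0.005]
```

```bash
python3 -m handwheel '{"delta_rot":[[0,0,0],[0,0,0],[0,0,0],[0,0,0],[0,0,0],[0,0,0],[0,0,0],[0,0,0],[0,0,0],[0,0,0]],"xyz":[[0,0,0],[0,0.1,1],[0,0,1],[0,0,1],[0,0,0.5],[0,0,0],[0,0,0],[0,0,0],[0,0,0],[0,0,0]],"gripper":[0.6,0.6,0.6,0.6,0.6,0.6,0.5,0.4,0.35,0.3]}'
```

```text
clock: 15.45
ee_pos: [0.4858, -0.4212, 0.0528]
eef_rot: [179.9, -0.0, 36.1]
contact_force: [0.3, 0.8, 0.9]
gripper_width: 0.0256
finger_force: 0.0
```

```bash
python3 -m handwheel '{"delta_rot":[[0,0,0],[0,0,0],[0,0,0],[0,0,0],[0,0,0],[0,0,0],[0,0,0],[0,0,0],[0,0,0],[0,0,0]],"xyz":[[0,-0.15,0.3],[0,0,0],[0,0,0],[0,0,0],[0,0,0],[0,0,0],[0,0,0],[0,0,0],[0,0,0],[0,0,0]],"gripper":[0.3,0.3,0.25,0.2,0.16,0.12,0.1,0.1,0.1,0.1]}' 60
```

```text
clock: 16.28
ee_pos: [0.4847, -0.4197, 0.0494]
eef_rot: [180.0, 0.0, 36.1]
contact_force: [1.5, 0.0, 0.5]
gripper_width: 0.0085
finger_force: 0.1
```

Run:
```python
from h import *
im=read_camera("wrist")[...,::-1]; print(env.observe()["gripper_width"],env.observe()["finger_force"],env.observe()["ee_pos"]); cv2.imwrite("pics/w7.png",im[80:420,100:460])
```

```text
0.00867861335246798 0.08868464967235923 [ 0.48470153 -0.41975898  0.04937531]
```

View pics/w7.png

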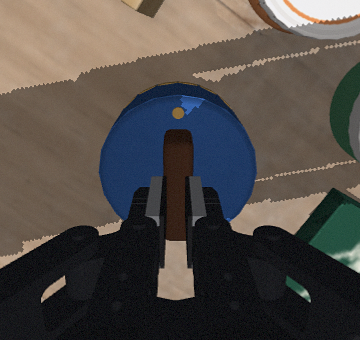

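The bar (px 178,185) lies between the pads, which are just not touching it yet. Closing fully.

```bash
python3 -m handwheel '{"delta_rot":[[0,0,0],[0,0,0],[0,0,0],[0,0,0],[0,0,0],[0,0,0],[0,0,0],[0,0,0],[0,0,0],[0,0,0]],"xyz":[[0,0,0],[0,0,0],[0,0,0],[0,0,0],[0,0,0],[0,0,0],[0,0,0],[0,0,0],[0,0,0],[0,0,0]],"gripper":[0.08,0.05,0,0,0,0,0,0,0,0]}' 60
```

```text
clock: 17.17
ee_pos: [0.4847, -0.4197, 0.0493]
eef_rot: [180.0, -0.0, 36.1]
contact_force: [-0.4, 0.2, 0.8]
gripper_width: 0.0004
finger_force: 0.0
```

Run:
```python
from h import *
m=camera_model("wrist"); im=read_camera("wrist")[...,::-1]; cv2.imwrite("pics/w8.png",im[80:420,100:460])
o=env.observe(); t=o["ee_pos"]; print(o["eef_rot"],t)
for X in([.4845,-.42,.046],[.4845,-.42,.0705],t,t+[0,0,.019]): print(proj(m,[X])-[100,80])
H,S,V=cv2.split(cv2.cvtColor(im,cv2.COLOR_BGR2HSV)); dt=(H>14)&(H<35)&(S>90)&(V>90)
for c,s in blobs(dt,15):
    if 230<c[0]<330 and 150<c[1]<250: print("dot",c,onz(m,[c],.046))
```

```text
[1.79995790e+02 7.86043523e-04 3.60845686e+01] [ 0.48470095 -0.41971648  0.04933235]
[[177.23771314 172.52167054]]
[[177.46863527 193.93313275]]
[[177.05669698 174.53279434]]
[[177.21316514 191.16078545]]
dot [325.1 181.8] [[ 0.53001862 -0.41664341  0.046     ]]
dot [277.9 192.6] [[ 0.51146885 -0.4007082   0.046     ]]
```

View pics/w8.png

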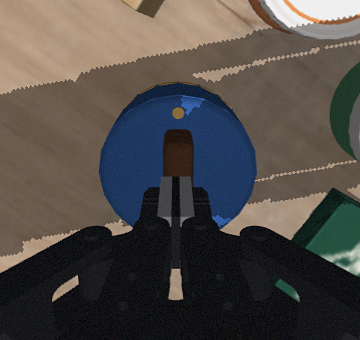

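The pads have shut over the bar with no force, which shouldn't happen if it lies between them. I'll lift 2 cm and see whether the lid's dot moves in the wrist view.

```bash
python3 -m handwheel '{"delta_rot":[[0,0,0],[0,0,0],[0,0,0],[0,0,0],[0,0,0],[0,0,0],[0,0,0],[0,0,0],[0,0,0],[0,0,0]],"xyz":[[0,0,-0.3],[0,0,-0.4],[0,0,-0.5],[0,0,-0.5],[0,0,-0.3],[0,0,0],[0,0,0],[0,0,0],[0,0,0],[0,0,0]],"gripper":[0,0,0,0,0,0,0,0,0,0]}'
python3 - <<'E'
from h import *
m=camera_model("wrist"); im=read_camera("wrist")[...,::-1]; cv2.imwrite("pics/w9.png",im)
H,S,V=cv2.split(cv2.cvtColor(im,cv2.COLOR_BGR2HSV)); dt=(H>14)&(H<35)&(S>90)&(V>90)
for c,s in blobs(dt,15):
    if 230<c[0]<330 and 100<c[1]<250: print("dot",c,onz(m,[c],.046))
old=cv2.imread("pics/w8.png"); new=im[80:420,100:460]
cv2.imwrite("pics/w9c.png",np.hstack([new,cv2.resize(new[100:270,90:270],(360,340),interpolation=cv2.INTER_CUBIC)]))
E
```

```text
clock: 18.05
ee_pos: [0.4845, -0.4196, 0.069]
eef_rot: [-180.0, 0.0, 36.1]
contact_force: [0.3, -0.8, 0.0]
gripper_width: -0.0
finger_force: 0.0
dot [321.3 175.6] [[ 0.52968996 -0.41741757  0.046     ]]
dot [277.9 184. ] [[ 0.51147682 -0.40059557  0.046     ]]
```

View pics/w9c.png

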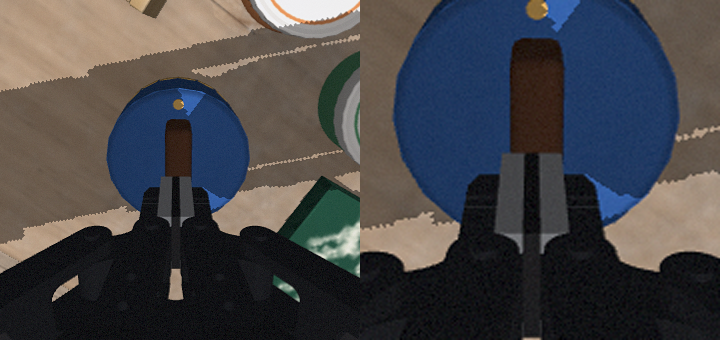

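The lid stayed put while the fingers rose, so the shut tips must have been above the bar. I'll open, go back down and feel for contact.

```bash
python3 -m handwheel '{"delta_rot":[[0,0,0],[0,0,0],[0,0,0],[0,0,0],[0,0,0],[0,0,0],[0,0,0],[0,0,0],[0,0,0],[0,0,0]],"xyz":[[0,0,0],[0,0,0],[0,0,0],[0,0,0],[0,0,0.5],[0,0,0.5],[0,0,0.5],[0,0,0.5],[0,0,0.3],[0,0,0]],"gripper":[0.4,0.4,0.4,0.4,0.4,0.4,0.4,0.4,0.4,0.4]}'
python3 - <<'E'
from h import *
for n in("w6","w7","w8","w9"):
    im=cv2.imread(f"pics/{n}.png"); h=cv2.cvtColor(im,cv2.COLOR_BGR2HSV); print(n,im.shape)
m=camera_model("wrist"); im=read_camera("wrist")[...,::-1]; cv2.imwrite("pics/w10.png",im)
H,S,V=cv2.split(cv2.cvtColor(im,cv2.COLOR_BGR2HSV))
blue=((H>105)&(H<128)&(S>120)&(V>40)).astype(np.uint8); cs,_=cv2.findContours(blue,cv2.RETR_EXTERNAL,cv2.CHAIN_APPROX_NONE); k=max(cs,key=cv2.contourArea).reshape(-1,2)
k=k[k[:,1]<np.percentile(k[:,1],60)]
for z in(.026,.036,.046):
    P=onz(m,k,z)[:,:2]*1000; A=np.c_[2*P,np.ones(len(P))]; s=np.linalg.lstsq(A,(P**2).sum(1),rcond=None)[0]; print(z,s[:2],np.sqrt(s[2]+s[0]**2+s[1]**2))
# bar: row widths of brown
br=(H<18)&(S>60)&(V<110)&(V>25)
for r in range(205,330,10):
    x=np.nonzero(br[r,250:310])[0]; print(r,(x.min()+250,x.max()+250,len(x)) if len(x) else None,end=" ")
E
```

```text
clock: 18.93
ee_pos: [0.4841, -0.4192, 0.0451]
eef_rot: [-179.9, 0.0, 36.1]
contact_force: [-0.5, -0.5, -0.4]
gripper_width: 0.0337
finger_force: 0.0
w6 (420, 560, 3)
w7 (340, 360, 3)
w8 (340, 360, 3)
w9 (420, 560, 3)
0.026 [ 491.01838046 -415.06034387] 34.61490945430388
0.036 [ 493.91115596 -412.88142649] 32.73038051216466
0.046 [ 496.80393146 -410.7025091 ] 30.845851570036093
205 None 215 (np.int64(267), np.int64(291), 23) 225 (np.int64(265), np.int64(293), 29) 235 (np.int64(265), np.int64(294), 30) 245 (np.int64(265), np.int64(293), 29) 255 (np.int64(265), np.int64(294), 30) 265 (np.int64(265), np.int64(293), 29) 275 (np.int64(265), np.int64(293), 29) 285 (np.int64(265), np.int64(293), 29) 295 (np.int64(265), np.int64(293), 29) 305 (np.int64(265), np.int64(292), 28) 315 (np.int64(265), np.int64(292), 28) 325 (np.int64(270), np.int64(288), 19)
```

```bash
python3 -m handwheel '{"delta_rot":[[0,0,0],[0,0,0],[0,0,0],[0,0,0],[0,0,0],[0,0,0],[0,0,0],[0,0,0],[0,0,0],[0,0,0]],"xyz":[[0,0,0.1],[0,0,0.1],[0,0,0.1],[0,0,0.1],[0,0,0.1],[0,0,0],[0,0,0],[0,0,0],[0,0,0],[0,0,0]],"gripper":[0.4,0.4,0.4,0.4,0.4,0.4,0.4,0.4,0.4,0.4]}'
```

```text
clock: 19.82
ee_pos: [0.4847, -0.4198, 0.0414]
eef_rot: [180.0, 0.0, 36.1]
contact_force: [-0.6, 0.8, 0.3]
gripper_width: 0.0344
finger_force: 0.0
```

```bash
python3 -m handwheel '{"delta_rot":[[0,0,0],[0,0,0],[0,0,0],[0,0,0],[0,0,0],[0,0,0],[0,0,0],[0,0,0],[0,0,0],[0,0,0]],"xyz":[[0,0,0.1],[0,0,0.1],[0,0,0.1],[0,0,0.1],[0,0,0.1],[0,0,0],[0,0,0],[0,0,0],[0,0,0],[0,0,0]],"gripper":[0.4,0.4,0.4,0.4,0.4,0.4,0.4,0.4,0.4,0.4]}'
```

```text
clock: 20.65
ee_pos: [0.4847, -0.4198, 0.0364]
eef_rot: [180.0, 0.0, 36.1]
contact_force: [-0.3, 0.1, -0.3]
gripper_width: 0.0342
finger_force: 0.0
```

```bash
python3 -m handwheel '{"delta_rot":[[0,0,0],[0,0,0],[0,0,0],[0,0,0],[0,0,0],[0,0,0],[0,0,0],[0,0,0],[0,0,0],[0,0,0]],"xyz":[[0,0,0.1],[0,0,0.1],[0,0,0.1],[0,0,0.1],[0,0,0.1],[0,0,0],[0,0,0],[0,0,0],[0,0,0],[0,0,0]],"gripper":[0.4,0.4,0.4,0.4,0.4,0.4,0.4,0.4,0.4,0.4]}'
```

```text
clock: 21.48
ee_pos: [0.4847, -0.4198, 0.0314]
eef_rot: [180.0, -0.0, 36.1]
contact_force: [0.2, -0.1, 0.4]
gripper_width: 0.0342
finger_force: 0.0
```

```bash
python3 -m handwheel '{"delta_rot":[[0,0,0],[0,0,0],[0,0,0],[0,0,0],[0,0,0],[0,0,0],[0,0,0],[0,0,0],[0,0,0],[0,0,0]],"xyz":[[0,0,0],[0,0,0],[0,0,0],[0,0,0],[0,0,0],[0,0,0],[0,0,0],[0,0,0],[0,0,0],[0,0,0]],"gripper":[0.3,0.25,0.2,0.15,0.1,0.05,0,0,0,0]}' 60
```

```text
clock: 22.32
ee_pos: [0.4849, -0.4199, 0.0315]
eef_rot: [180.0, -0.0, 36.1]
contact_force: [1.5, -1.0, 1.6]
gripper_width: 0.0125
finger_force: 59.8
```

The bar is now gripped (width 0.0125, 60 N). In effect the pads sit about 20 mm above the TCP reading, and the lid's rim height is TCP − 0.0315. Lifting.

```bash
python3 -m handwheel '{"delta_rot":[[0,0,0],[0,0,0],[0,0,0],[0,0,0],[0,0,0],[0,0,0],[0,0,0],[0,0,-0.084],[0,0,-0.084],[0,0,-0.084]],"xyz":[[0,0,-0.3],[0,0,-1],[0,0,-2],[0,0,-3],[0,0,-3],[0,0,-3],[0,0,-1.2],[0,0,0],[0,0,0],[0,0,0]],"gripper":[0,0,0,0,0,0,0,0,0,0]}' 80
python3 - <<'E'
from h import *
m=camera_model("wrist"); im=read_camera("wrist")[...,::-1]; cv2.imwrite("pics/w11.png",im)
H,S,V=cv2.split(cv2.cvtColor(im,cv2.COLOR_BGR2HSV)); dt=(H>14)&(H<35)&(S>90)&(V>90)
for c,s in blobs(dt,10):
    if 230<c[0]<330 and 100<c[1]<260: print("dot",c,s)
to([.436,-.1845,.167],50.6)
E
```

```text
clock: 23.15
ee_pos: [0.4843, -0.4195, 0.1672]
eef_rot: [180.0, 0.0, 50.8]
contact_force: [-0.3, 0.2, -0.8]
gripper_width: 0.0121
finger_force: 80.4
dot [274.3 167.6] [254, 166, 42, 5, 87]
dot [241.7 174.7] [233, 170, 19, 11, 35]
dot [307.8 174.2] [299, 170, 19, 10, 35]
dot [327.5 188.5] [321, 182, 14, 14, 14]
dot [275.3 201.9] [269, 196, 13, 13, 129]
at [ 0.4842 -0.4194  0.1669] [-1.7998e+02  1.0000e-02  5.0900e+01] t 23.2 shift now-axes cm [ 15.19 -18.56  -0.  ] shift new-axes [ 1.509e+01 -1.864e+01 -1.000e-02] rot [-0.     0.     0.005]
```

The dot stays fixed in the gripper view at (275,202), so the lid is held. Moving over the base.

```bash
python3 -m handwheel '{"delta_rot":[[0,0,0],[0,0,0],[0,0,0],[0,0,0],[0,0,0],[0,0,0],[0,0,0],[0,0,0],[0,0,0],[0,0,0]],"xyz":[[-1.5,-1.8,0],[-1.5,-1.8,0],[2.3,-1.9,0],[2.3,-1.9,0],[2.3,-1.9,0],[2.3,-1.9,0],[2.3,-1.9,0],[2.3,-1.9,0],[2.3,-1.9,0],[2.3,-1.8,0]],"gripper":[0,0,0,0,0,0,0,0,0,0]}'
python3 - <<'E'
from h import *
m=camera_model("wrist"); im=read_camera("wrist")[...,::-1]; cv2.imwrite("pics/w12.png",im)
m=camera_model("scene"); cv2.imwrite("pics/s12.png",read_camera("scene")[...,::-1])
to([.4365,-.1845,.105],50.6)
E
```

```text
clock: 24.03
ee_pos: [0.4375, -0.1804, 0.1666]
eef_rot: [-180.0, 0.0, 50.4]
contact_force: [0.5, 0.3, -0.4]
gripper_width: 0.0118
finger_force: 80.4
at [ 0.4372 -0.1784  0.1666] [-1.7988e+02 -4.0000e-02  5.0640e+01] t 24.1333 shift now-axes cm [-0.52  0.34  6.16] shift new-axes [-0.52  0.33  6.16] rot [-0.002 -0.001  0.001]
```

```bash
python3 -m handwheel '{"delta_rot":[[0,0,0],[0,0,0],[0,0,0],[0,0,0],[0,0,0],[0,0,0],[0,0,0],[0,0,0],[0,0,0],[0,0,0]],"xyz":[[-0.5,0.33,0],[0,0,0],[0,0,1],[0,0,1],[0,0,1.2],[0,0,1.2],[0,0,1.2],[0,0,0.7],[0,0,0.4],[0,0,0]],"gripper":[0,0,0,0,0,0,0,0,0,0]}'
python3 - <<'E'
from h import *
to([.4365,-.1845,.0905],50.6)
E
```

```text
clock: 24.97
ee_pos: [0.437, -0.1882, 0.0982]
eef_rot: [-179.9, 0.0, 50.5]
contact_force: [-0.1, 0.4, -0.5]
gripper_width: 0.0118
finger_force: 80.4
at [ 0.437  -0.1882  0.0982] [-1.7988e+02  4.0000e-02  5.0460e+01] t 24.9667 shift now-axes cm [ 0.26 -0.27  0.77] shift new-axes [ 0.26 -0.27  0.77] rot [-0.002  0.001 -0.003]
```

```bash
python3 -m handwheel '{"delta_rot":[[0,0,0],[0,0,0],[0,0,0],[0,0,0],[0,0,0],[0,0,0],[0,0,0],[0,0,0],[0,0,0],[0,0,0]],"xyz":[[0.12,-0.12,0],[0.12,-0.12,0],[0,0,0],[0,0,0.1],[0,0,0.1],[0,0,0],[0,0,0],[0,0,0],[0,0,0],[0,0,0]],"gripper":[0,0,0,0,0,0,0,0,0,0]}'
```

```text
clock: 25.8
ee_pos: [0.4373, -0.1845, 0.0973]
eef_rot: [180.0, 0.0, 50.5]
contact_force: [0.6, -1.0, -2.7]
gripper_width: 0.012
finger_force: 80.4
```

```bash
python3 -m handwheel '{"delta_rot":[[0,0,0],[0,0,0],[0,0,0],[0,0,0],[0,0,0],[0,0,0],[0,0,0],[0,0,0],[0,0,0],[0,0,0]],"xyz":[[0,0,0.2],[0,0,0.2],[0,0,0.2],[0,0,0.15],[0,0,0.15],[0,0,0.1],[0,0,0.1],[0,0,0],[0,0,0],[0,0,0]],"gripper":[0,0,0,0,0,0,0,0,0,0]}'
```

```text
clock: 26.63
ee_pos: [0.4372, -0.1845, 0.0864]
eef_rot: [-180.0, 0.0, 50.5]
contact_force: [-0.7, 1.3, 0.8]
gripper_width: 0.012
finger_force: 80.8
```

```bash
python3 -m handwheel '{"delta_rot":[[0,0,0],[0,0,0],[0,0,0],[0,0,0],[0,0,0],[0,0,0],[0,0,0],[0,0,0],[0,0,0],[0,0,0]],"xyz":[[0,0,0.1],[0,0,0.1],[0,0,0.1],[0,0,0.1],[0,0,0.1],[0,0,0],[0,0,0],[0,0,0],[0,0,0],[0,0,0]],"gripper":[0,0,0,0,0,0,0,0,0,0]}'
```

```text
clock: 27.47
ee_pos: [0.4374, -0.1843, 0.0815]
eef_rot: [180.0, -0.0, 50.5]
contact_force: [-1.6, 3.1, 5.4]
gripper_width: 0.0121
finger_force: 81.3
```

```bash
python3 -m handwheel '{"delta_rot":[[0,0,0],[0,0,0],[0,0,0],[0,0,0],[0,0,0],[0,0,0],[0,0,0],[0,0,0],[0,0,0],[0,0,0]],"xyz":[[0.03,-0.06,0.1],[0,0,0.1],[0,0,0.1],[0,0,0.1],[0,0,0.05],[0,0,0],[0,0,0],[0,0,0],[0,0,0],[0,0,0]],"gripper":[0,0,0,0,0,0,0,0,0,0]}'
```

```text
clock: 28.3
ee_pos: [0.4375, -0.1839, 0.0775]
eef_rot: [179.9, -0.0, 50.5]
contact_force: [-0.6, 2.0, 7.3]
gripper_width: 0.0119
finger_force: 81.7
```

```bash
python3 -m handwheel '{"delta_rot":[[0,0,0],[0,0,0.05],[0,0,0.05],[0,0,0.06],[0,0,0.06],[0,0,0.06],[0,0,0.06],[0,0,0.06],[0,0,0],[0,0,0]],"xyz":[[0,0,0.05],[0,0,0],[0,0,0],[0,0,0],[0,0,0],[0,0,0],[0,0,0],[0,0,0],[0,0,0],[0,0,0]],"gripper":[0,0,0,0,0,0,0,0,0,0]}'
python3 -c "
from h import *
o=env.observe();print(o['torque'],o['contact_force'])"
```

```text
clock: 29.13
ee_pos: [0.4383, -0.1848, 0.0769]
eef_rot: [179.8, -0.1, 27.6]
contact_force: [1.0, -0.7, 4.6]
gripper_width: 0.0117
finger_force: 81.3
[-0.13298057 -0.05509721 -0.01468593] [ 0.96691634 -0.65624643  4.5857677 ]
```

```bash
python3 -m handwheel '{"delta_rot":[[0,0,0.05],[0,0,0.05],[0,0,0.05],[0,0,0.05],[0,0,0.03],[0,0,0],[0,0,0],[0,0,0],[0,0,0],[0,0,0]],"xyz":[[0,0,0],[0,0,0],[0,0,0],[0,0,0],[0,0,0],[0,0,0],[0,0,0],[0,0,0],[0,0,0],[0,0,0]],"gripper":[0,0,0,0,0,0,0,0,0,0]}'
python3 -c "
from h import *
o=env.observe();print(o['torque'],o['contact_force'],o['eef_rot'])"
```

```text
clock: 29.97
ee_pos: [0.4381, -0.1847, 0.0768]
eef_rot: [179.9, -0.1, 14.4]
contact_force: [0.3, 0.1, 5.5]
gripper_width: 0.0121
finger_force: 81.3
[-0.05996423  0.04250805 -0.06826707] [0.34126752 0.11710057 5.45504739] [ 1.79872959e+02 -1.14126639e-01  1.44416050e+01]
```

```bash
python3 -m handwheel '{"delta_rot":[[0,0,0.02],[0,0,0.02],[0,0,0.02],[0,0,0.02],[0,0,0.01],[0,0,0],[0,0,0],[0,0,0],[0,0,0],[0,0,0]],"xyz":[[0,0,0],[0,0,0],[0,0,0],[0,0,0],[0,0,0],[0,0,0],[0,0,0],[0,0,0],[0,0,0],[0,0,0]],"gripper":[0,0,0,0,0,0,0,0,0,0]}'
python3 -c "
from h import *
o=env.observe();print(o['torque'],o['contact_force'],o['eef_rot'])"
```

```text
clock: 30.8
ee_pos: [0.4374, -0.185, 0.0768]
eef_rot: [179.8, -0.0, 9.4]
contact_force: [-1.3, -1.3, 7.3]
gripper_width: 0.0116
finger_force: 81.5
[-0.40904146  0.3931294   0.14279839] [-1.29983606 -1.34682994  7.33662184] [ 1.79849133e+02 -2.82608052e-02  9.37142166e+00]
```

```bash
python3 -m handwheel '{"delta_rot":[[0,0,0.02],[0,0,0.02],[0,0,0.02],[0,0,0],[0,0,0],[0,0,0],[0,0,0],[0,0,0],[0,0,0],[0,0,0]],"xyz":[[0,0,0],[0,0,0],[0,0,0],[0,0,0],[0,0,0],[0,0,0],[0,0,0],[0,0,0],[0,0,0],[0,0,0]],"gripper":[0,0,0,0,0,0,0,0,0,0]}'
python3 -c "
from h import *
o=env.observe();print(o['torque'],o['contact_force'],o['eef_rot'])
m=camera_model('wrist'); im=read_camera('wrist')[...,::-1]; H,S,V=cv2.split(cv2.cvtColor(im,cv2.COLOR_BGR2HSV)); dt=(H>14)&(H<35)&(S>90)&(V>90)
print([x for x in blobs(dt,30) if 230<x[0][0]<330])"
```

```text
clock: 31.63
ee_pos: [0.4373, -0.1852, 0.0768]
eef_rot: [179.8, 0.0, 6.2]
contact_force: [-1.9, -2.3, 7.3]
gripper_width: 0.012
finger_force: 85.2
[-0.26713017  0.399835    1.46352009] [-1.93794433 -2.32429786  7.28446629] [1.79778639e+02 4.57582320e-03 6.22759203e+00]
[(array([257.9,  60.6]), [252, 54, 12, 15, 107]), (array([272.3, 168.2]), [251, 167, 44, 5, 67]), (array([272.5, 202. ]), [267, 196, 12, 13, 127])]
```

The torque rose to 1.46 N m, so the lugs are at the stop. I'll relax the twist slightly and ease up slowly.

```bash
python3 -m handwheel '{"delta_rot":[[0,0,-0.02],[0,0,-0.01],[0,0,0],[0,0,0],[0,0,0],[0,0,0],[0,0,0],[0,0,0],[0,0,0],[0,0,0]],"xyz":[[0,0,0],[0,0,0],[0,0,-0.03],[0,0,-0.03],[0,0,-0.04],[0,0,-0.04],[0,0,-0.04],[0,0,-0.04],[0,0,-0.04],[0,0,-0.04]],"gripper":[0,0,0,0,0,0,0,0,0,0]}'
python3 -c "
from h import *
o=env.observe();print(o['torque'],o['contact_force'],o['eef_rot'])"
```

```text
clock: 32.52
ee_pos: [0.4367, -0.1848, 0.0775]
eef_rot: [179.9, 0.1, 7.7]
contact_force: [2.1, -6.4, -13.6]
gripper_width: 0.0121
finger_force: 79.3
[-1.32132921 -0.44536942  0.89324029] [  2.12108921  -6.4361763  -13.64599185] [1.79901539e+02 7.57711402e-02 7.67639148e+00]
```

Lifting is resisted by 13 N while 0.9 N m of twist is still on the stop, so friction is holding it. I'll lower again first to avoid a snap, then take the twist off, then ease up.

```bash
python3 -m handwheel '{"delta_rot":[[0,0,0],[0,0,0],[0,0,0],[0,0,0],[0,0,0],[0,0,-0.01],[0,0,-0.01],[0,0,-0.01],[0,0,-0.01],[0,0,0]],"xyz":[[0,0,0.06],[0,0,0.06],[0,0,0.06],[0,0,0.06],[0,0,0.04],[0,0,0],[0,0,0],[0,0,0],[0,0,0],[0,0,0]],"gripper":[0,0,0,0,0,0,0,0,0,0]}'
python3 -c "
from h import *
o=env.observe();print(o['torque'],o['contact_force'],o['eef_rot'])"
```

```text
clock: 33.35
ee_pos: [0.4374, -0.1847, 0.077]
eef_rot: [179.9, -0.0, 9.8]
contact_force: [-2.2, -4.8, 6.4]
gripper_width: 0.0121
finger_force: 81.3
[-1.01465465  0.35473434  0.0779841 ] [-2.17122084 -4.81880662  6.3859782 ] [ 1.79912598e+02 -4.65550055e-02  9.80048672e+00]
```

```bash
python3 -m handwheel '{"delta_rot":[[0,0,0],[0,0,0],[0,0,0],[0,0,0],[0,0,0],[0,0,0],[0,0,0],[0,0,0],[0,0,0],[0,0,0]],"xyz":[[-0.04,0.06,0],[0,0,0],[0,0,0],[0,0,-0.03],[0,0,-0.03],[0,0,-0.03],[0,0,-0.03],[0,0,-0.03],[0,0,0],[0,0,0]],"gripper":[0,0,0,0,0,0,0,0,0,0]}'
python3 -c "
from h import *
o=env.observe();print(o['torque'],o['contact_force'],o['eef_rot'])"
```

```text
clock: 34.18
ee_pos: [0.437, -0.1847, 0.0781]
eef_rot: [180.0, -0.0, 9.8]
contact_force: [0.3, -3.5, 2.0]
gripper_width: 0.0118
finger_force: 80.8
[-0.84538948 -0.10545899  0.07061049] [ 0.30913247 -3.53172964  1.97418245] [ 1.79979188e+02 -3.25212941e-02  9.83736412e+00]
```

```bash
python3 -m handwheel '{"delta_rot":[[0,0,0],[0,0,0],[0,0,0],[0,0,0],[0,0,0],[0,0,0],[0,0,0],[0,0,0],[0,0,0],[0,0,0]],"xyz":[[0,0.08,0],[0,0,0],[0,0,0],[0,0,-0.02],[0,0,-0.02],[0,0,-0.02],[0,0,-0.02],[0,0,-0.02],[0,0,0],[0,0,0]],"gripper":[0,0,0,0,0,0,0,0,0,0]}'
python3 -c "
from h import *
o=env.observe();print(o['torque'],o['contact_force'],o['eef_rot'])"
```

```text
clock: 35.02
ee_pos: [0.437, -0.1852, 0.079]
eef_rot: [-180.0, -0.0, 9.8]
contact_force: [1.0, -0.6, 2.4]
gripper_width: 0.0121
finger_force: 81.0
[-0.02774681 -0.29153142 -0.02831483] [ 1.04772979 -0.56105719  2.37356684] [-1.79989860e+02 -1.51029975e-02  9.83276920e+00]
```

```bash
python3 -m handwheel '{"delta_rot":[[0,0,0],[0,0,0],[0,0,0],[0,0,0],[0,0,0],[0,0,0],[0,0,0],[0,0,0],[0,0,0],[0,0,0]],"xyz":[[0,0,-0.03],[0,0,-0.03],[0,0,-0.03],[0,0,-0.03],[0,0,-0.03],[0,0,-0.03],[0,0,-0.03],[0,0,0],[0,0,0],[0,0,0]],"gripper":[0,0,0,0,0,0,0,0,0,0]}'
python3 -c "
from h import *
o=env.observe();print(o['torque'],o['contact_force'],o['eef_rot'])"
```

```text
clock: 35.85
ee_pos: [0.4369, -0.1853, 0.0811]
eef_rot: [-180.0, -0.0, 9.8]
contact_force: [1.3, 0.3, 2.9]
gripper_width: 0.012
finger_force: 80.9
[ 0.13532466 -0.4081466   0.02880942] [1.30151303 0.2555003  2.915201  ] [-1.79998081e+02 -3.60659990e-03  9.83887564e+00]
```

Rising freely (rim ≈ 49.6 mm). I'll continue about 1 mm more and look for the pocket ceiling.

```bash
python3 -m handwheel '{"delta_rot":[[0,0,0],[0,0,0],[0,0,0],[0,0,0],[0,0,0],[0,0,0],[0,0,0],[0,0,0],[0,0,0],[0,0,0]],"xyz":[[0,0,-0.02],[0,0,-0.02],[0,0,-0.02],[0,0,-0.02],[0,0,-0.02],[0,0,0],[0,0,0],[0,0,0],[0,0,0],[0,0,0]],"gripper":[0,0,0,0,0,0,0,0,0,0]}'
python3 -c "
from h import *
o=env.observe();print(o['torque'],o['contact_force'],o['eef_rot'],o['ee_pos'])"
```

```text
clock: 36.68
ee_pos: [0.4369, -0.1853, 0.0816]
eef_rot: [-180.0, 0.0, 9.8]
contact_force: [5.6, -0.7, -8.3]
gripper_width: 0.0119
finger_force: 79.4
[-0.03417856 -0.91090044  0.01272297] [ 5.62234218 -0.6975794  -8.30204048] [-1.79991682e+02  8.34369310e-03  9.83979296e+00] [ 0.43686463 -0.1853286   0.08162833]
```

It stopped at the pocket ceiling (rim 50 mm, −8 N), so it's locked. I'll unload and release gently.

```bash
python3 -m handwheel '{"delta_rot":[[0,0,0],[0,0,0],[0,0,0],[0,0,0],[0,0,0],[0,0,0],[0,0,0],[0,0,0],[0,0,0],[0,0,0]],"xyz":[[0,0,0.03],[0,0,0.03],[0,0,0],[0,0,0],[0,0,0],[0,0,0],[0,0,0],[0,0,0],[0,0,0],[0,0,0]],"gripper":[0,0,0,0,0,0.12,0.16,0.2,0.25,0.3]}' 30
python3 -m handwheel '{"delta_rot":[[0,0,0],[0,0,0],[0,0,0],[0,0,0],[0,0,0],[0,0,0],[0,0,0],[0,0,0],[0,0,0],[0,0,0]],"xyz":[[0,0,0],[0,0,-0.5],[0,0,-1],[0,0,-2],[0,0,-3],[0,0,-3],[0,0,-3],[0,0,-2],[0,0,0],[0,0,0]],"gripper":[0.4,0.4,0.4,0.4,0.4,0.4,0.4,0.4,0.4,0.4]}'
python3 - <<'E'
from h import *
from scipy.optimize import least_squares
m=camera_model("wrist"); im=read_camera("wrist")[...,::-1]; cv2.imwrite("pics/w20.png",im)
H,S,V=cv2.split(cv2.cvtColor(im,cv2.COLOR_BGR2HSV)); dt=(H>14)&(H<35)&(S>90)&(V>90)
for c,s in blobs(dt,15):
    if 230<c[0]<330 and c[1]<300:
        p=onz(m,[c],.096)[0]; print("dot?",c,s,p,np.degrees(np.arctan2(p[1]+.185,p[0]-.437)))
mt=camera_model("top"); cv2.imwrite("pics/t20.png",read_camera("top")[...,::-1])
E
```

```text
clock: 37.52
ee_pos: [0.4359, -0.1852, 0.0816]
eef_rot: [-180.0, 0.1, 9.9]
contact_force: [-0.4, -0.5, -0.9]
gripper_width: 0.0259
finger_force: 0.0
clock: 38.35
ee_pos: [0.4371, -0.1855, 0.2277]
eef_rot: [179.9, -0.1, 9.8]
contact_force: [-1.0, -0.2, -0.3]
gripper_width: 0.0344
finger_force: 0.0
dot? [281.3   6.7] [280, 0, 3, 15, 18] [ 0.58441981 -0.16389978  0.096     ] 8.14543247315988
dot? [272.6  57.8] [270, 50, 6, 20, 39] [ 0.54731523 -0.16340554  0.096     ] 11.075728783542791
dot? [271.   76.5] [269, 71, 5, 12, 35] [ 0.53322474 -0.16448723  0.096     ] 12.03393250865329
dot? [274.8 157.1] [272, 154, 7, 7, 34] [ 0.46905284 -0.17871858  0.096     ] 11.087778482164431
```

Run:
```python
from h import *
m=camera_model("wrist"); im=cv2.imread("pics/w20.png"); H,S,V=cv2.split(cv2.cvtColor(im,cv2.COLOR_BGR2HSV))
blue=((H>105)&(H<128)&(S>120)&(V>40)).astype(np.uint8); cs,_=cv2.findContours(blue,cv2.RETR_EXTERNAL,cv2.CHAIN_APPROX_NONE)
for k in cs:
    if cv2.contourArea(k)>1500:
        P=onz(m,k.reshape(-1,2),.096)[:,:2]*1000; print(cv2.minEnclosingCircle(P.astype(np.float32)),cv2.contourArea(k))
a,b=cv2.imread("pics/top0.png"),cv2.imread("pics/t20.png"); d=(cv2.absdiff(a,b).max(2)>45)
for c,s in blobs(cv2.morphologyEx(d.astype(np.uint8),cv2.MORPH_OPEN,np.ones((3,3))),30): print(c,s)
print(env.observe()["contact_force"])
env.sign_off()
```

```text
((437.1192932128906, -182.791748046875), 44.25049591064453) 6824.5
[323.2 231.9] [318, 227, 12, 12, 90]
[330.9 271.7] [286, 226, 82, 93, 1951]
[390.  239.3] [378, 228, 25, 24, 451]
[326.6 242.9] [322, 241, 11, 5, 42]
[320.2 254.9] [318, 248, 7, 13, 53]
[332.8 257. ] [327, 251, 11, 11, 65]
[194.5 258.8] [187, 253, 16, 13, 179]
[406.9 276.9] [394, 269, 28, 15, 167]
[401.2 338. ] [330, 283, 149, 122, 3581]
[297.8 326.5] [278, 317, 47, 22, 613]
[490.7 320.6] [487, 317, 8, 8, 43]
[433.3 332.1] [430, 329, 7, 8, 34]
[264.7 337.8] [252, 331, 24, 12, 166]
[236.6 368.4] [216, 337, 32, 58, 881]
[317.  384.1] [304, 356, 32, 62, 652]
[272.1 386.5] [257, 372, 33, 28, 629]
[388.5 379.2] [380, 377, 17, 6, 62]
[296.8 396.1] [294, 393, 6, 7, 33]
[292.8 410.4] [281, 404, 23, 14, 218]
[270.4 409.3] [266, 406, 10, 7, 44]
[ 0.37846512  0.27594532 -0.0567441 ]
the job is handed in; nothing more can be done
```

The job is handed in at about 38 s: the red canister stands in the base, and the blue upper half is turned to the stop, up in its pockets and released, with nothing else seen to move; I viewed 11 pictures, one over the limit of 10.

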